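# Switch the left channel of a dummy-load box to four ohms

## Task

The left-hand channel of the dummy-load box has to run into four ohms: with the fingertips, push its lever away from the robot, past the first detent (eight ohms) and right on to the second stop, where it must stay. Then press the round load-on button on the same panel fully down and let it come up again. Only push and press: do not pinch the lever, do not press the button before the lever is home, leave the right-hand lever in its open position, and do not shove or lift any of the things lying about.

Things in the scene. Friction and masses are not known exactly. Their poses are not given: they have to be found in the camera images.
- load_box: Dummy-load box fixed to the bench. Origin: centre of its underside; x points away from the robot (yaw within 0.3 rad), y left, z up. Top panel 90 mm high, 320 mm wide, x -130 to +70 mm; black finned heatsink behind it, 110 mm high. Levers in slots along x: left channel y = +100, right y = 0. Binding posts 17 mm high on the panel at x = +56. Load-on button at x = -65, y = -110 mm.
- left_knob (a point): Centre of the left lever's black paddle knob, moving with it: 16 mm thick along the push, 30 mm wide (y), 36 mm tall along the lever. In load_box mm: the lever turns about a y axis at x = 0, z = 50, knob centre 105 from it; open x = -41, z = 147; first detent x = 0, z = 155 (upright); second stop x = +41, z = 147. Site z runs up the lever, x is the push direction. Blade below: 10 x 7 mm.
- lever_left (a joint): Left lever's angle, rad: 0 open (leaning 0.4 rad towards the robot), 0.4 first detent (upright), 0.8 second stop (leaning away, rigid). Sprung detents: let go below 0.17 it falls back to 0, from 0.22 to 0.58 it settles at 0.4, above 0.63 it goes on to 0.8 by itself. The push at the knob peaks at about 8 N both on leaving 0 and on leaving 0.4.
- right_knob (a point): Centre of the knob of the right-hand lever, the same in shape, 100 mm to the right of the left-hand one and open; leave it alone.
- lever_right (a joint): Angle of the right-hand lever, rad, as for the left; it stays open (0).
- load_on_top (a point): Centre of the top of the load-on button: a round black push button 32 mm in diameter in a round steel collar 48 mm in diameter; its top is 18 mm above the panel (108 mm above the bench). It goes straight down.
- load_on (a joint): Travel of the load-on button, m: 0 up, 0.006 fully down (needs about 5 N); it springs up again when let go.
- solder_reel: Reel of solder standing on the panel behind the button, 55 mm in diameter, 34 mm tall; origin at the centre of its underside.
- screwdriver: Screwdriver 170 mm long lying on the bench to the right of the box, origin about its middle on the bench.
- screw_jar: Small glass jar with a steel lid, 52 mm in diameter, 55 mm tall, on the bench to the left of the box; origin at the centre of its underside.
- multimeter: Hand-held meter lying on its back, 150 x 78 x 36 mm, on the left of the bench; origin at the centre of its underside.
- cleaner_can: Spray can 52 mm in diameter, 160 mm tall, at the left; origin at the centre of its underside.
- tape_roll: Roll of black tape lying flat, 72 mm in diameter, 19 mm tall, at the right; origin at the centre of its underside.
- parts_tray: Low tray with six compartments of small parts, 120 x 180 x 28 mm, at the right; origin at the centre of its underside.

How it is judged:
On the way, in this order (a step that is already met when the one before it is completed fails the run):
1. the left-hand lever is past the first detent and at its second stop (value of joint lever_left above 0.75 rad), for 0.2 s.
2. then the load-on button is pressed fully down (value of joint load_on above 0.005 m), for 0.1 s.
At the end, for the whole second after the job is handed in: the left-hand lever rests at its second stop (above 0.75 of 0.8 rad), the right-hand lever is still open (below 0.1 rad), and the load-on button has been pressed (5 of its 6 mm) and is up again (within 1.5 mm) (value of joint lever_left above 0.75 rad and velocity of joint lever_left between -0.05 and 0.05 rad/s and value of joint lever_right below 0.1 rad and value of joint load_on below 0.0015 m); the robot touches nothing.
It fails at once if the lever's knob is pinched or gripped instead of pushed: the fingers bear on its near and its far half at once (over 1.5 N each) (contact force between the fingers and lever_left_c0 above 1.5 N and contact force between the fingers and lever_left_c1 above 1.5 N).
It fails at once if the load-on button is pressed before the left-hand lever is at its second stop (value of joint load_on above 0.003 m and value of joint lever_left below 0.7 rad).
It fails at once if the right-hand lever is pushed out of its open position (over 0.2 rad) (value of joint lever_right above 0.2 rad).
It fails at once if a thing lying about is shoved or lifted by more than 25 mm (distance of any of solder_reel, screwdriver, screw_jar, multimeter, cleaner_can, tape_roll, parts_tray from where it was at the start of the episode above 0.025 m).
It also fails if it takes over 43 s, if anything falls off the work surface, if the arm or the gripper's body presses on something with over 40 N, if the wrist force passes 120 N, or if a joint passes its speed limit or range.

## Robot

A 7-joint arm with a two-finger parallel gripper is mounted at the origin on the work surface. World frame = base frame: x ahead of the robot, y to its left, z up, the work surface at z = 0. Lengths are in m, angles in rad, forces in N, time in s.
With the tool pointing down it reaches from about 0.425 to 0.875 m from the base axis. Payload 4.7 kg.
Tool frame: the origin (TCP) lies midway between the tips of the shut fingers; the grasp point (between the pads) lies 19 mm behind it (ctrl.grip_point_offset is the z of the grasp point in the tool frame, in m); z points along the fingers, y is the direction in which the jaws open and shut (so a half turn about z gives the same grasp; the last joint's range is limited). The gripper opens to 87 mm and grips with 3 to 60 N. Pads are 19 mm wide; open, the fingers measure 117 mm over their backs; the gripper's body (75 mm by 190 mm) begins 51 mm behind the grasp point.
Start: joints at [1.298, 0.321, -0.07, 1.45, 0.023, 1.371, -0.057], TCP at [0.184, -0.623, 0.223] pointing down, gripper open.
Joint ranges: [-2.86, 2.86], [-0.3, 2.09], [-1.38, 1.24], [0.06, 2.45], [-1.56, 4.7], [0.09, 2.05], [-2.69, 2.69]. Speed limits (rad/s): [2.57, 2.57, 3.14, 3.14, 3.14, 3.14, 3.14].

## Interface

Orientations are given as a 3x3 rotation matrix whose columns are the frame's x, y, z axes.
In Python, from plant import ctrl, get_image, get_calibration gives the robot as it stands.
- The arm moves only by the tool arm_command, never from a script. Its argument "steps" is a list of rows, each a list of 7 numbers: the turn, a rotation vector about the tool's x, y, z in rad, then the shift along the tool's x, y, z in m, then the closure, from 0 (fully open) to 1 (shut). In form: [[rx, ry, rz, dx, dy, dz, gripper], ...]. A call has 1 to 12 rows; each row shifts and turns the commanded pose from where the row before left it, along the tool's axes as they then stand; what a row does not reach is not made up. A row lasts 1/10 s, in which the tool goes at most 50 mm and 8.59 degrees, less where a joint would pass 70% of its speed; a pose out of reach is approached as far as the arm can. A call is refused whole if a number of a shift passes 0.05 or a number of a turn 0.15, either way. A call with a gripper value outside its range is refused whole. The fingers move at their own pace and stop on an object; "squeeze" is the grip in N (left out, the last holds). Time passes only in rows, so rows that do not move let the fingers close. It gives the time, the measured TCP pose, the force and the opening at its end, in the units of the state.
- ctrl.observe(): the state, without advancing time (a new reading comes with each control period).
- get_image(name): name is "scene" or "top"; returns (picture, depth): 384x512x3 uint8, red, green, blue; 384x512 float32, m along the optical axis (not along the pixel's ray), 0 where there is no reading.
- get_calibration(name): a dict with "fx", "fy", "cx", "cy" (pixels), "view" (4x4, takes a point from world to camera coordinates). Camera axes: x right, y down, z forward; pixel columns grow to the right and rows downward; lengths in m; the calibration is good to about 2 mm. A picture is of the moment at which its call begins. get_calibration takes no time and is no camera call.
- ctrl.sign_off(): hands the job in, once; it reports no verdict.
The state is a dict: "time": time; "joints": joint angles; "joint_vel": joint speeds; "joint_efforts": joint torques, N m; "tool_pos": TCP position; "tcp_rot": TCP orientation; "wrist_force": force on the tool from outside, world axes, zero at the start; "wrist_torque": the same for the moment, N m; "gripper_width": opening from 0.0 (shut) to 1.0 (fully open).
Only numpy, scipy, OpenCV 4.12 (cv2) and the standard library are available. Lean on these libraries where they do the work, as an engineer would, in place of code of your own. Each camera call takes 0.05 s, during which the arm holds its last target.

## Working session

There is one attempt and no reset: what is moved stays moved. The work goes in short steps, Python scripts to look and compute and a tool call to move; the robot and the scene stay as the last step left them, time stands still between calls to the robot, and variables do not carry over. Pictures are saved under pics/ and viewed, and the job is handed in when it is done.

Besides the shell and the picture viewer there is one more tool, called after "Emit:" as name([rows], argument=value, ...), one row to a line, values as JSON. arm_command: Moves the arm, as the interface text tells. Its arguments: {"type":"object","properties":{"steps":{"type":"array"},"squeeze":{"type":"number"}},"required":["steps"]}

```bash
mkdir -p pics; ls
python3 - <<'E'
from plant import ctrl,get_image,get_calibration
import cv2,numpy as np
for n in("scene","top"):
    im,d=get_image(n); np.savez(f"pics/{n}0.npz",im=im,d=d)
    cv2.imwrite(f"pics/{n}0.png",cv2.resize(im[:,:,::-1],(768,576)))
    c=get_calibration(n);print(n,c)
s=ctrl.observe();print(s['time'],s['tool_pos'],s['tcp_rot'],s['gripper_width'],ctrl.grip_point_offset)
E
```

```text
pics
scene {'fx': 350.2127910494073, 'fy': 350.2127910494073, 'cx': 257.7794380233624, 'cy': 192.3748038752683, 'view': array([[ 0.38974998,  0.92067916,  0.02109124, -0.19484282],
       [ 0.59072434, -0.23236956, -0.77268955, -0.20128966],
       [-0.70649821,  0.31361485, -0.63443362,  1.36438779],
       [ 0.        ,  0.        ,  0.        ,  1.        ]])}
top {'fx': 372.24399876471114, 'fy': 372.24399876471114, 'cx': 261.0430819975427, 'cy': 189.50773812504883, 'view': array([[ 7.45640602e-04, -9.99994737e-01,  3.15738493e-03,
        -8.39674148e-03],
       [-9.98842386e-01, -8.96635130e-04, -4.80945393e-02,
         5.09284905e-01],
       [ 4.80971172e-02, -3.11786866e-03, -9.98837798e-01,
         1.11816129e+00],
       [ 0.00000000e+00,  0.00000000e+00,  0.00000000e+00,
         1.00000000e+00]])}
0.1 [ 0.18372051 -0.62298054  0.22158075] [[ 9.59131750e-01  2.82959329e-01 -5.52391070e-04]
 [ 2.82959858e-01 -9.59130392e-01  1.61551330e-03]
 [-7.26905049e-05 -1.70579460e-03 -9.99998542e-01]] 0.9971867894783127 -0.0187
```

View pics/top0.png

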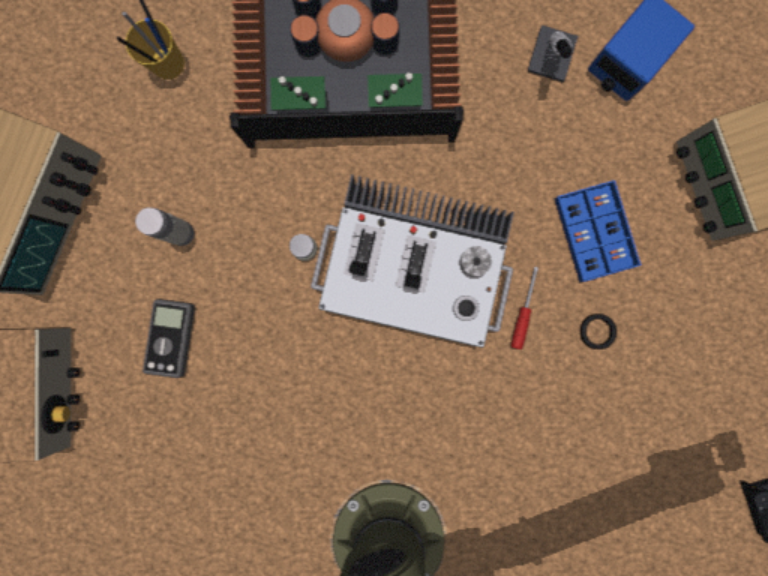

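View pics/scene0.png

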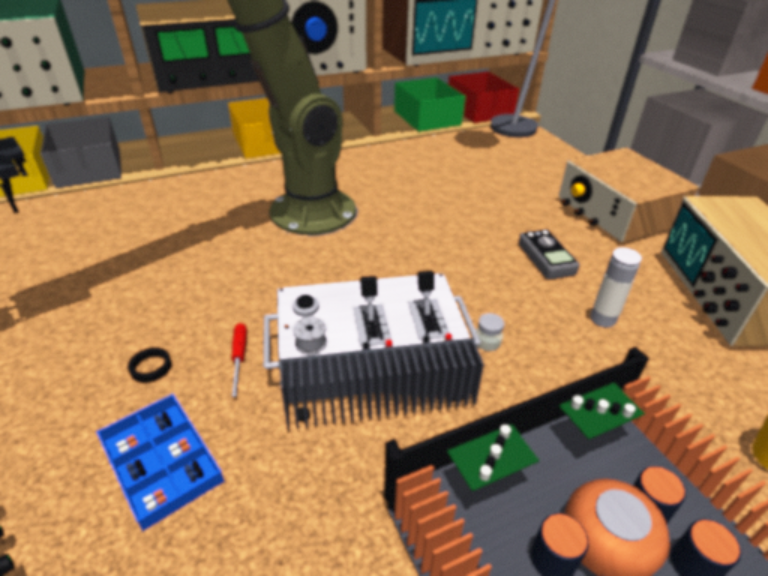

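The pictures show the white panel (top view about (325–505, 205–345)). The left lever is at about (362,255), the right lever at (414,262) and the button at (466,307), all in the 1.5x scale. Next I measure the panel, the button and the knobs.

```bash
cat > h.py <<'E'
import numpy as np,cv2
from plant import ctrl,get_image,get_calibration
def ray(n,u,v):
    c=get_calibration(n);V=c['view'];R=V[:3,:3];o=-R.T@V[:3,3]
    d=R.T@np.array([(u-c['cx'])/c['fx'],(v-c['cy'])/c['fy'],1.]);return o,d
def onz(n,u,v,z):
    o,d=ray(n,u,v);return o+d*(z-o[2])/d[2]
def cloud(n,d):
    c=get_calibration(n);V=c['view'];v,u=np.mgrid[:384,:512]
    P=np.stack([(u-c['cx'])/c['fx']*d,(v-c['cy'])/c['fy']*d,d],-1)
    return (P-V[:3,3])@V[:3,:3]
E
python3 - <<'E'
from h import *
z=np.load("pics/top0.npz");im,d=z['im'],z['d'];P=cloud('top',d)
m=(abs(P[...,2]-.09)<.012)&(im.min(2)>150)&(d>0)
m=m.astype(np.uint8);n,l,s,c=cv2.connectedComponentsWithStats(m);k=1+s[1:,4].argmax()
m=(l==k).astype(np.uint8);print(s[k],np.median(P[...,2][m>0]))
cs,_=cv2.findContours(m,cv2.RETR_EXTERNAL,cv2.CHAIN_APPROX_NONE);ct=max(cs,key=cv2.contourArea)
W=np.array([onz('top',*p[0],.09)[:2] for p in ct],np.float32)
r=cv2.minAreaRect(W);b=cv2.boxPoints(r);print(r,b)
# heights cloud in area
for n in('top','scene'):
    z=np.load(f"pics/{n}0.npz");im,d=z['im'],z['d'];P=cloud(n,d)
    q=(P[...,2]>.13)&(P[...,2]<.19)&(d>0)&(P[...,0]>.4)&(P[...,0]<.75)&(abs(P[...,1])<.25)
    nn,l,s,c=cv2.connectedComponentsWithStats(q.astype(np.uint8))
    for i in range(1,nn):
        if s[i,4]>15: print(n,s[i],c[i],P[l==i].mean(0),P[l==i].min(0),P[l==i].max(0))
z=np.load("pics/top0.npz");im=z['im']
cv2.imwrite("pics/crop.png",cv2.resize(im[110:240,205:350,::-1],None,fx=5,fy=4.6,interpolation=cv2.INTER_CUBIC))
z=np.load("pics/scene0.npz");im=z['im']
cv2.imwrite("pics/crops.png",cv2.resize(im[175:290,170:330,::-1],None,fx=5,fy=5,interpolation=cv2.INTER_CUBIC))
E
```

```text
[ 213  139  124   92 6217] 0.09046374441120522
((0.5208389163017273, -0.047172561287879944), (0.3178781569004059, 0.19638600945472717), 76.86041259765625) [[ 0.38908598 -0.17962883]
 [ 0.58033043 -0.22427213]
 [ 0.6525918   0.08528371]
 [ 0.4613474   0.12992701]]
top [233 173  13  11 107] [238.80373832 177.98130841] [0.53295075 0.05145366 0.15653079] [0.51913651 0.03572206 0.13160372] [0.54846779 0.06648016 0.16727824]
top [270 181  12  12 105] [275.2        186.55238095] [ 0.51025155 -0.0450281   0.15696759] [ 0.49557351 -0.06123572  0.13173326] [ 0.52671474 -0.03099628  0.16716227]
scene [278 180  12  17 175] [283.49142857 187.58857143] [0.53761812 0.0528134  0.15060143] [0.52164146 0.03868103 0.1300778 ] [0.54939919 0.0695164  0.16643545]
scene [239 184  13  17 175] [245.43428571 191.02857143] [ 0.51512072 -0.04399291  0.15093129] [ 0.49802875 -0.05804363  0.13065384] [ 0.52622044 -0.02727673  0.16665423]
```

View pics/crop.png

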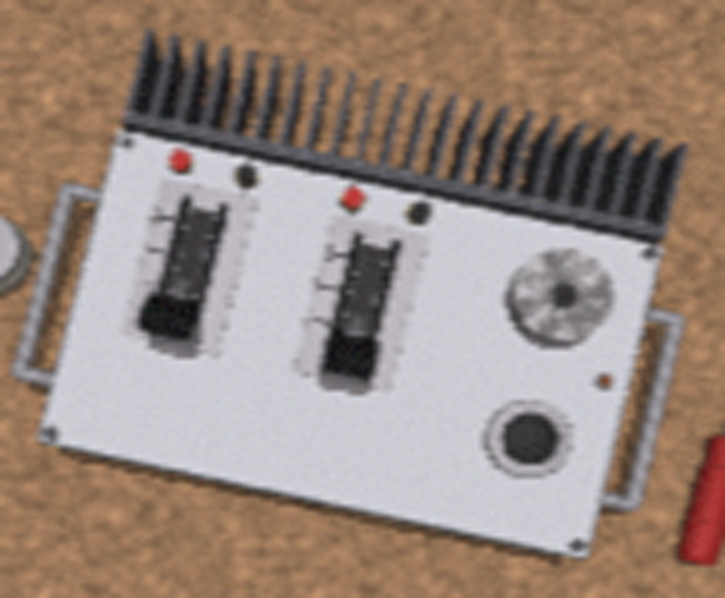

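View pics/crops.png

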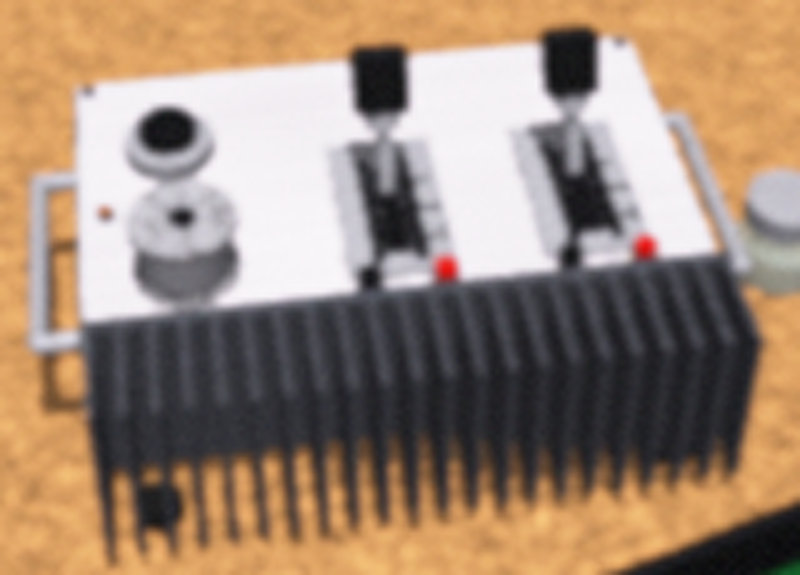

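Run:
```python
from h import *
yaw=-.229;O=np.array([.550,-.054]);X=np.array([np.cos(yaw),np.sin(yaw)]);Y=np.array([-X[1],X[0]])
b=onz('top',205+530/5,110+437/4.6,.108)[:2];b2=onz('scene',170+168/5,175+130/5,.108)[:2]
for n,p in(('btn',b),('btnS',b2),('Lknob',np.array([.5353,.0522]))):print(n,p,(p-O)@X*1e3,(p-O)@Y*1e3)
```

```text
btn [ 0.46176644 -0.14633938] -64.96873649088612 -109.95810167623752
btnS [ 0.46442736 -0.14255206] -63.23702184749454 -105.66562301064968
Lknob [0.5353 0.0522] -38.42403765908491 100.09057563014224
```

Emit:
arm_command([
  [0,0,0.129,0,0,0,1],
  [0,0,0.129,0,0,0,1],
  [0,0,0.129,0,0,0,1],
  [0,0,0.129,0,0,0,1],
  [0,0,0,0.036,0,0,1],
  [0,0,0,0.036,0,0,1],
  [0,0,0,0.036,0,0,1],
  [0,0,0,0.034,0,0,1],
])

```text
time: 0.9
tool_pos: [0.3237, -0.6555, 0.2219]
tcp_rot: [[0.974, -0.227, -0.0], [-0.227, -0.974, 0.001], [-0.0, -0.001, -1.0]]
wrist_force: [-0.0, -0.3, -0.5]
gripper_width: 0.36
```

The box frame agrees with the button (within 5 mm in both views) and with the knob. Next I traverse along box y, at z 0.222.

Emit:
arm_command([
  [0,0,0,0,-0.04,0,1],
  [0,0,0,0,-0.04,0,1],
  [0,0,0,0,-0.04,0,1],
  [0,0,0,0,-0.04,0,1],
  [0,0,0,0,-0.04,0,1],
  [0,0,0,0,-0.04,0,1],
  [0,0,0,0,-0.04,0,1],
  [0,0,0,0,-0.04,0,1],
  [0,0,0,0,-0.04,0,1],
])

```text
time: 1.8
tool_pos: [0.4038, -0.3033, 0.2222]
tcp_rot: [[0.974, -0.227, -0.001], [-0.227, -0.974, 0.0], [-0.001, 0.0, -1.0]]
wrist_force: [0.5, 0.6, -0.3]
gripper_width: 0.006
```

Emit:
arm_command([
  [0,0,0,0,-0.04,0,1],
  [0,0,0,0,-0.04,0,1],
  [0,0,0,0,-0.04,0,1],
  [0,0,0,0,-0.04,0,1],
  [0,0,0,0,-0.04,0,1],
  [0,0,0,0,-0.04,0,1],
  [0,0,0,0,-0.04,0,1],
  [0,0,0,0,-0.04,0,1],
  [0,0,0,0,-0.04,0,1],
  [0,0,0,0,-0.017,0,1],
  [0,0,0,0,0,0,1],
])

```text
time: 2.9
tool_pos: [0.4893, 0.0655, 0.2223]
tcp_rot: [[0.975, -0.221, -0.0], [-0.221, -0.975, 0.001], [-0.001, -0.001, -1.0]]
wrist_force: [0.1, -0.0, 0.3]
gripper_width: 0.006
```

```bash
cat >> h.py <<'E'
yaw=-.229;O=np.array([.550,-.054]);X=np.array([np.cos(yaw),np.sin(yaw)]);Y=np.array([-X[1],X[0]])
def st():
    s=ctrl.observe();p=np.array(s['tool_pos']);q=p[:2]-O
    print('t',s['time'],'box mm',(q@X*1e3).round(1),(q@Y*1e3).round(1),(p[2]*1e3).round(1),'F',np.round(s['wrist_force'],1),'w',s['gripper_width'],'j',np.round(s['joints'],2));print(np.round(s['tcp_rot'],3).tolist())
E
python3 -c "
from h import *
st()"
```

```text
t 2.9 box mm -86.2 102.6 222.3 F [ 0.1 -0.   0.3] w 0.0057701154067834265 j [ 0.46  0.01 -0.65  1.81  0.01  1.32 -1.98]
[[0.975, -0.221, -0.0], [-0.221, -0.975, 0.001], [-0.001, -0.001, -1.0]]
```

Emit:
arm_command([
  [0,0,0,0,0.002,0.02,1],
  [0,0,0,0,0,0.02,1],
  [0,0,0,0,0,0.02,1],
  [0,0,0,0,0,0.02,1],
  [0,0,0,0,0,0,1],
])

```text
time: 3.4
tool_pos: [0.4866, 0.0581, 0.1397]
tcp_rot: [[0.973, -0.229, -0.006], [-0.229, -0.973, -0.001], [-0.006, 0.002, -1.0]]
wrist_force: [0.5, -0.8, -0.3]
gripper_width: 0.008
```

Run:
```python
from h import *
st()
for n in("scene","top"):
    im,d=get_image(n)
    c=im[150:300,150:350] if n=='scene' else im[100:250,180:380]
    cv2.imwrite(f"pics/{n}1.png",cv2.resize(c[:,:,::-1],(800,600),interpolation=cv2.INTER_CUBIC))
```

```text
t 3.4 box mm -87.2 94.8 139.7 F [ 0.5 -0.8 -0.3] w 0.00751526857354102 j [ 0.45  0.08 -0.65  1.92  0.05  1.16 -2.02]
[[0.973, -0.229, -0.006], [-0.229, -0.973, -0.001], [-0.006, 0.002, -1.0]]
```

View pics/scene1.png

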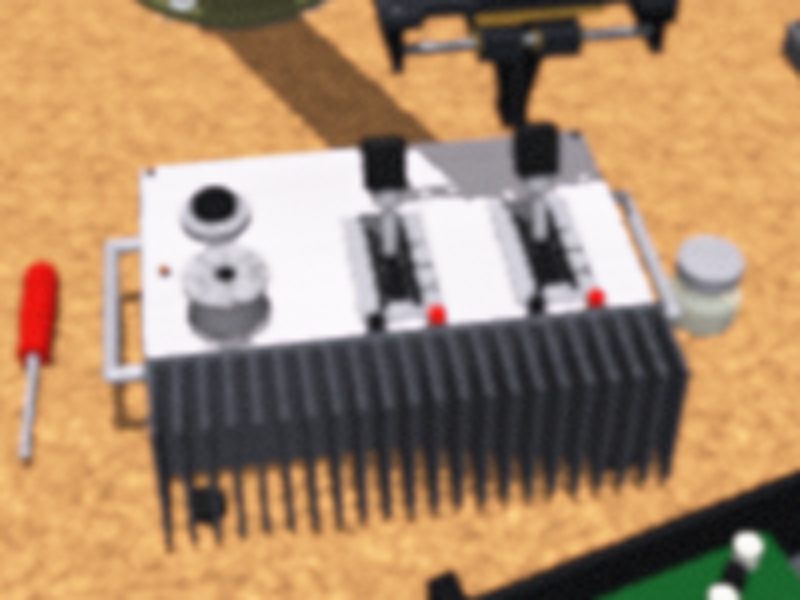

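The closed fingertips are at (515,90) in this view, short of the left knob at (537,150). I raise them 5 mm, correct y by 5 mm and push.

Emit:
arm_command([
  [0,0,0,0.006,-0.005,-0.005,1],
  [0,0,0,0.01,0,0,1],
  [0,0,0,0.01,0,0,1],
  [0,0,0,0.01,0,0,1],
  [0,0,0,0.01,0,0,1],
  [0,0,0,0,0,0,1],
])

```text
time: 4.1
tool_pos: [0.5371, 0.0539, 0.1479]
tcp_rot: [[0.974, -0.228, 0.002], [-0.228, -0.974, 0.0], [0.002, -0.001, -1.0]]
wrist_force: [-0.8, -0.2, -0.5]
gripper_width: 0.004
```

Run:
```python
from h import *
st()
for n in("scene",):
    im,d=get_image(n)
    c=im[150:300,150:350] if n=='scene' else im[100:250,180:380]
    cv2.imwrite(f"pics/{n}2.png",cv2.resize(c[:,:,::-1],(800,600),interpolation=cv2.INTER_CUBIC))
```

```text
t 4.1 box mm -37.0 102.1 147.9 F [-0.8 -0.2 -0.5] w 0.004147881453608111 j [ 0.43  0.19 -0.64  1.81  0.12  1.19 -2.04]
[[0.974, -0.228, 0.002], [-0.228, -0.974, 0.0], [0.002, -0.001, -1.0]]
```

View pics/scene2.png

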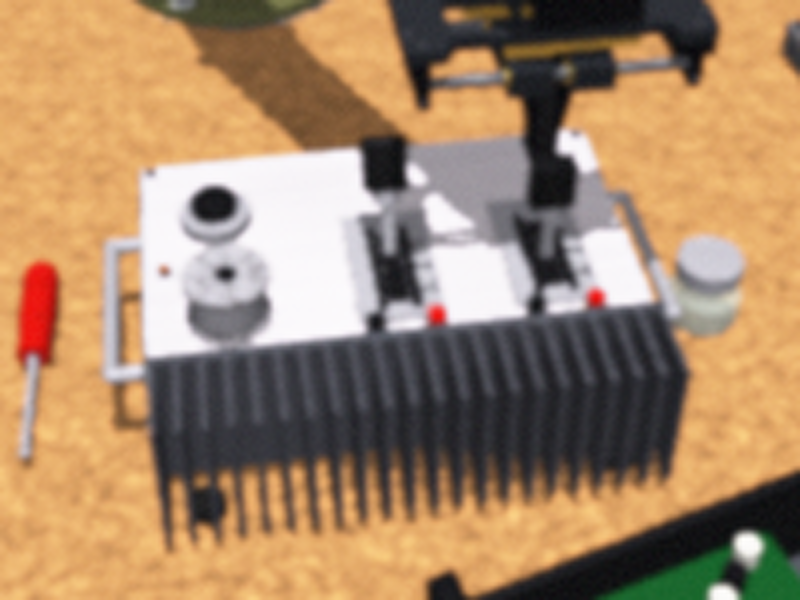

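The left knob has moved away to (552,182), with the fingers behind it at (543,120). I push on.

Emit:
arm_command([
  [0,0,0,0.01,0,0,1],
  [0,0,0,0.01,0,0,1],
  [0,0,0,0.01,0,0,1],
  [0,0,0,0.01,0,0,1],
  [0,0,0,0.006,0,0,1],
  [0,0,0,0,0,0,1],
])

```text
time: 4.75
tool_pos: [0.5813, 0.0434, 0.1474]
tcp_rot: [[0.974, -0.228, 0.001], [-0.228, -0.974, 0.0], [0.001, -0.0, -1.0]]
wrist_force: [1.0, -0.0, 0.1]
gripper_width: 0.007
```

```bash
cat > look.py <<'E'
from h import *
import sys
st()
for n in("scene","top"):
    im,d=get_image(n)
    c=im[150:300,150:350] if n=='scene' else im[100:250,180:380]
    cv2.imwrite(f"pics/{n}{sys.argv[1]}.png",cv2.resize(c[:,:,::-1],(800,600),interpolation=cv2.INTER_CUBIC))
    np.savez(f"pics/{n}{sys.argv[1]}.npz",im=im,d=d)
    P=cloud(n,d);Q=P.copy();q=P[...,:2]-O;Q[...,0]=q@X;Q[...,1]=q@Y
    for nm,y in(('L',.1),('R',0)):
        m=(d>0)&(abs(Q[...,1]-y)<.022)&(Q[...,2]>.128)&(Q[...,2]<.178)&(im.max(2)<70)
        if m.sum():print(n,nm,m.sum(),(Q[m].mean(0)*1e3).round(),(Q[m].min(0)*1e3).round(),(Q[m].max(0)*1e3).round())
E
python3 look.py 3
```

```text
t 4.75 box mm 8.3 102.0 147.4 F [ 1.  -0.   0.1] w 0.006862959353396169 j [ 0.41  0.28 -0.62  1.7   0.17  1.21 -2.05]
[[0.974, -0.228, 0.001], [-0.228, -0.974, 0.0], [0.001, -0.0, -1.0]]
scene L 354 [139. 101. 149.] [  7.  78. 128.] [314. 122. 177.]
scene R 337 [118.  -3. 144.] [-524.  -22.  128.] [291.  21. 176.]
top L 93 [264. 101. 137.] [242.  78. 128.] [318. 122. 144.]
top R 215 [-16.  -6. 149.] [-548.  -22.  128.] [289.  21. 178.]
```

View pics/scene3.png

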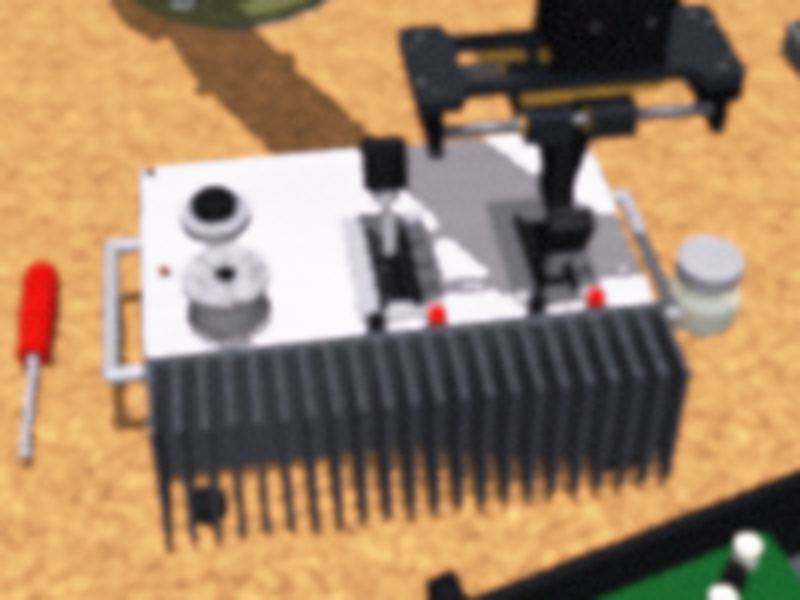

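The left knob is now at (568,228) and leaning away. I push a little further to make sure it is on the stop.

Emit:
arm_command([
  [0,0,0,0.004,0,0,1],
  [0,0,0,0.004,0,0,1],
  [0,0,0,0.002,0,0,1],
  [0,0,0,0,0,0,1],
])

```text
time: 5.25
tool_pos: [0.5899, 0.0416, 0.1475]
tcp_rot: [[0.974, -0.227, 0.0], [-0.227, -0.974, -0.0], [0.0, -0.0, -1.0]]
wrist_force: [0.3, -0.2, 0.1]
gripper_width: 0.008
```

```bash
python3 -c "
from h import *
st()"
```

```text
t 5.25 box mm 17.2 102.1 147.5 F [ 0.3 -0.2  0.1] w 0.008340786748089399 j [ 0.4   0.3  -0.61  1.68  0.18  1.22 -2.05]
[[0.974, -0.227, 0.0], [-0.227, -0.974, -0.0], [0.0, -0.0, -1.0]]
```

There is no contact force, so the lever has probably snapped on by itself. I back off and check.

Emit:
arm_command([
  [0,0,0,-0.02,0,0,1],
  [0,0,0,-0.03,0,0,1],
  [0,0,0,-0.03,0,0,1],
  [0,0,0,-0.02,0,-0.02,1],
  [0,0,0,0,0,-0.03,1],
  [0,0,0,0,0,-0.03,1],
  [0,0,0,0,0,0,1],
])

```text
time: 5.95
tool_pos: [0.4945, 0.0651, 0.2319]
tcp_rot: [[0.974, -0.227, 0.008], [-0.227, -0.974, -0.001], [0.008, -0.001, -1.0]]
wrist_force: [-0.3, -0.1, 1.0]
gripper_width: 0.008
```

```bash
python3 look.py 4
python3 - <<'E'
from h import *
c=get_calibration('scene')
for nm,x,z in(('open',-41,147),('d1',0,155),('d2',41,147)):
    w=np.append(O+X*x/1e3+Y*.1,[z/1e3,1]);p=c['view']@w
    u=p[0]/p[2]*c['fx']+c['cx'];v=p[1]/p[2]*c['fy']+c['cy'];print(nm,(u-150)*4,(v-150)*4)
E
```

```text
t 5.95 box mm -81.0 103.4 231.9 F [-0.3 -0.1  1. ] w 0.008454442520714693 j [ 0.47  0.01 -0.65  1.79  0.01  1.33 -1.99]
[[0.974, -0.227, 0.008], [-0.227, -0.974, -0.001], [0.008, -0.001, -1.0]]
scene L 264 [181. 100. 144.] [ 31.  78. 128.] [314. 122. 166.]
scene R 355 [108.  -3. 145.] [-523.  -22.  128.] [291.  22. 178.]
top L 197 [152. 100. 147.] [ 29.  78. 128.] [317. 122. 170.]
top R 145 [172.  -4. 145.] [-53. -21. 129.] [288.  22. 168.]
open 530.1519903240314 150.43772241216868
d1 545.7156888787674 180.97619720938064
d2 560.4937032482808 234.01608561766352
```

View pics/scene4.png

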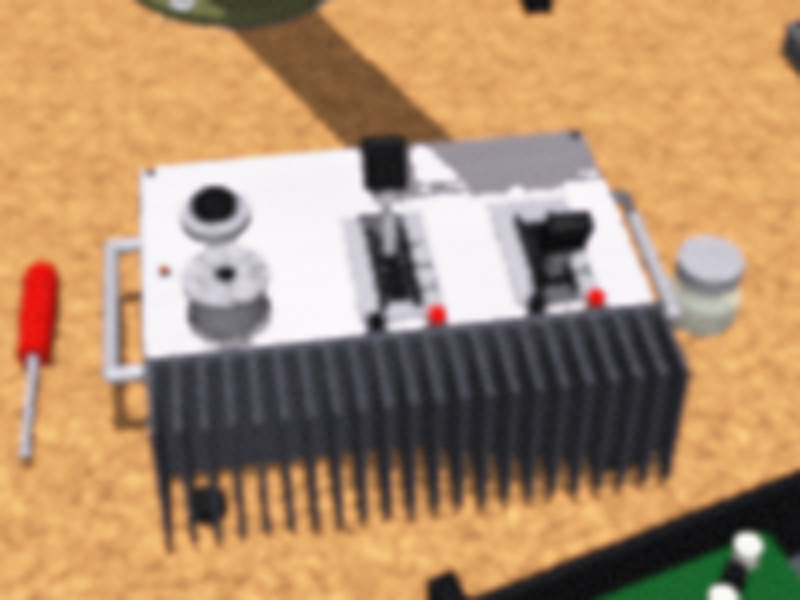

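The left knob is at (568,231), where the second stop predicts (560,234) and the first detent would be (546,181). The right lever has not moved. With the gripper body lengthwise in y it would come close to the right knob, so I move above the button and turn the tool 90° before pressing.

Emit:
arm_command([
  [0,0,0,0.003,0.036,0,1],
  [0,0,0,0.003,0.036,0,1],
  [0,0,0,0.003,0.036,0,1],
  [0,0,0,0.003,0.036,0,1],
  [0,0,0,0.003,0.036,0,1],
  [0,0,0,0.001,0.033,0,1],
  [0,0,0,0,0,0,1],
])

```text
time: 6.75
tool_pos: [0.4569, -0.1518, 0.2256]
tcp_rot: [[0.972, -0.235, -0.004], [-0.235, -0.972, -0.001], [-0.004, 0.001, -1.0]]
wrist_force: [0.0, -0.4, -1.1]
gripper_width: 0.006
```

Emit:
arm_command([
  [0,0,-0.143,0,0,0,1],
  [0,0,-0.143,0,0,0,1],
  [0,0,-0.143,0,0,0,1],
  [0,0,-0.143,0,0,0,1],
  [0,0,-0.143,0,0,0,1],
  [0,0,-0.143,0,0,0,1],
  [0,0,-0.143,0,0,0,1],
  [0,0,-0.143,0,0,0,1],
  [0,0,-0.143,0,0,0,1],
  [0,0,-0.143,0,0,0,1],
  [0,0,-0.141,0,0,0,1],
  [0,0,0,0,0,0,1],
])

```text
time: 7.95
tool_pos: [0.4589, -0.1456, 0.2262]
tcp_rot: [[0.226, 0.974, -0.002], [0.974, -0.226, 0.001], [0.001, -0.002, -1.0]]
wrist_force: [0.4, 0.2, -0.1]
gripper_width: 0.003
```

Emit:
arm_command([
  [0,0,0,0,0,0,1],
  [0,0,0,0,0,0,1],
])

```text
time: 8.15
tool_pos: [0.4592, -0.1462, 0.227]
tcp_rot: [[0.229, 0.973, -0.001], [0.973, -0.229, 0.0], [0.0, -0.001, -1.0]]
wrist_force: [-0.3, -0.2, -0.2]
gripper_width: 0.005
```

```bash
python3 look.py 5
```

```text
t 8.15 box mm -67.5 -110.4 227.0 F [-0.3 -0.2 -0.2] w 0.004500214566865904 j [ 0.67 -0.02 -0.4   1.83 -0.01  1.33  0.03]
[[0.229, 0.973, -0.001], [0.973, -0.229, 0.0], [0.0, -0.001, -1.0]]
scene L 263 [179. 100. 144.] [ 33.  78. 128.] [314. 121. 167.]
scene R 369 [ 76.  -4. 145.] [-562.  -22.  128.] [291.  22. 178.]
top L 189 [149. 101. 147.] [ 28.  78. 128.] [315. 122. 168.]
top R 252 [-48.  -5. 150.] [-561.  -22.  129.] [288.  22. 178.]
```

View pics/scene5.png

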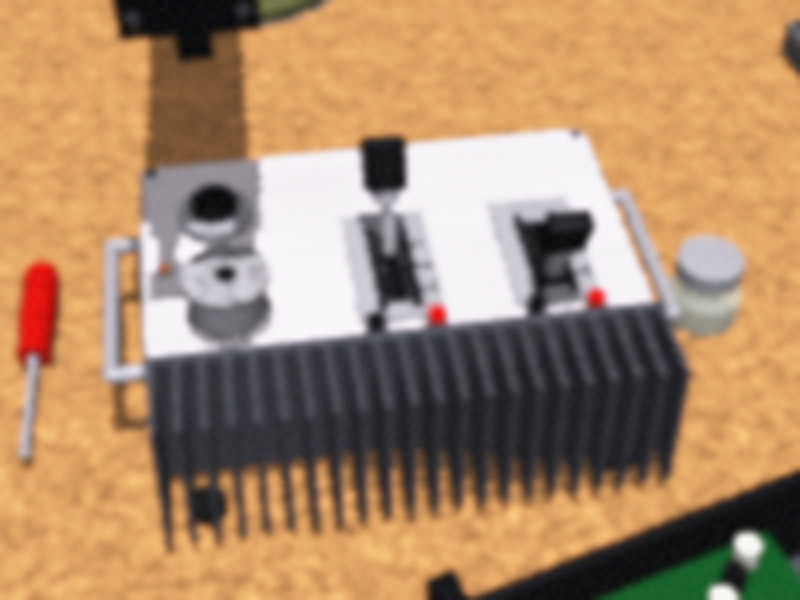

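The tool is turned and sits over the button. The button at (213,203) is clear and the reel behind it stands off the fingers. I come down in stages.

Emit:
arm_command([
  [0,0,0,0,0.002,0.03,1],
  [0,0,0,0,0,0.03,1],
  [0,0,0,0,0,0.03,1],
  [0,0,0,0,0,0.015,1],
  [0,0,0,0,0,0,1],
  [0,0,0,0,0,0,1],
])

```text
time: 8.85
tool_pos: [0.4616, -0.1471, 0.123]
tcp_rot: [[0.228, 0.974, 0.0], [0.974, -0.228, -0.0], [0.0, 0.0, -1.0]]
wrist_force: [-0.2, 0.6, 1.0]
gripper_width: 0.006
```

```bash
python3 look.py 6
```

```text
t 8.85 box mm -64.9 -110.8 123.0 F [-0.2  0.6  1. ] w 0.005815757106106196 j [ 0.66  0.07 -0.41  1.96  0.03  1.12  0.  ]
[[0.228, 0.974, 0.0], [0.974, -0.228, -0.0], [0.0, 0.0, -1.0]]
scene L 270 [183. 100. 144.] [ 33.  78. 128.] [329. 122. 166.]
scene R 371 [ 77.  -4. 145.] [-561.  -22.  128.] [291.  21. 177.]
top L 196 [149. 100. 147.] [ 28.  79. 128.] [318. 122. 168.]
top R 257 [-52.  -5. 150.] [-561.  -22.  128.] [288.  22. 178.]
```

View pics/scene6.png

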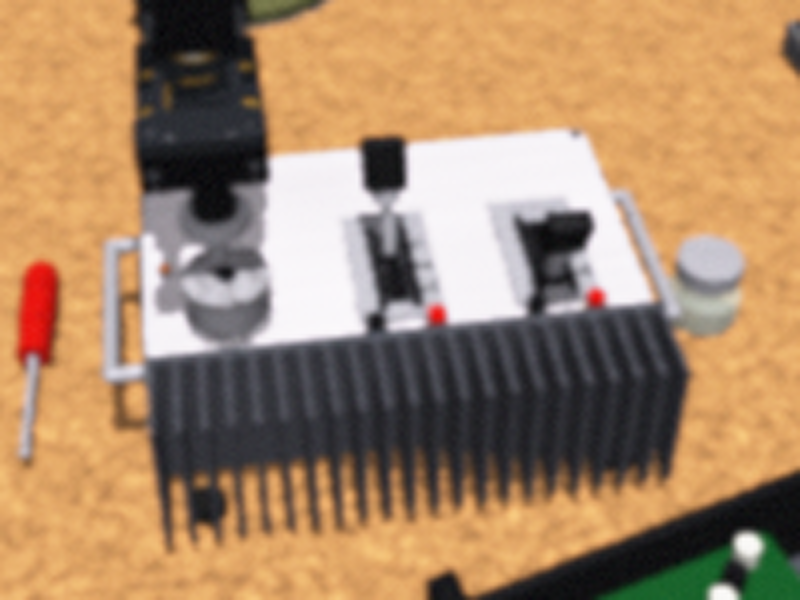

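View pics/top6.png

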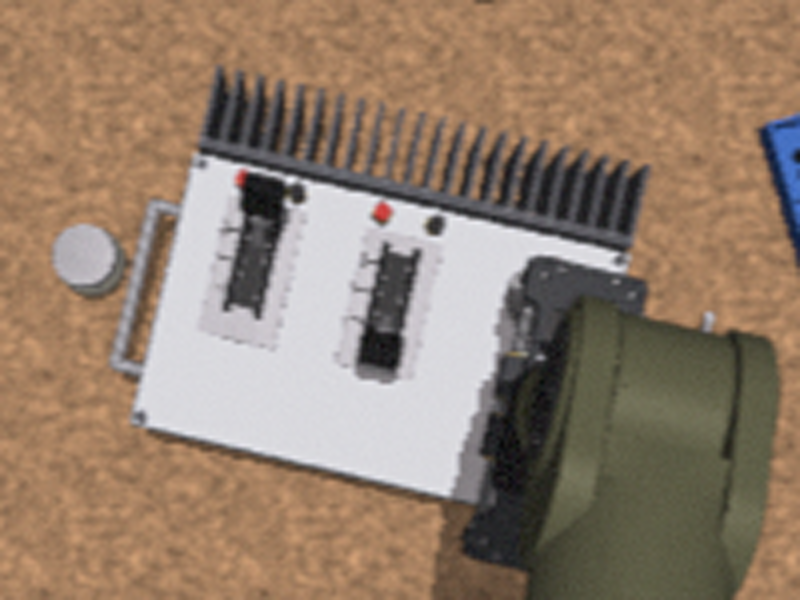

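The fingers are over the button at (213,205), the reel is clear, and the top view shows the left lever far back at (262,195). Now I press in small steps.

Emit:
arm_command([
  [0,0,0,0,0,0.006,1],
  [0,0,0,0,0,0.006,1],
  [0,0,0,0,0,0.003,1],
  [0,0,0,0,0,0,1],
  [0,0,0,0,0,0,1],
])

```text
time: 9.45
tool_pos: [0.462, -0.1473, 0.1081]
tcp_rot: [[0.227, 0.974, 0.001], [0.974, -0.227, -0.001], [-0.0, 0.001, -1.0]]
wrist_force: [1.3, -0.6, 4.2]
gripper_width: 0.004
```

Emit:
arm_command([
  [0,0,0,0,0,0.003,1],
  [0,0,0,0,0,0,1],
  [0,0,0,0,0,0,1],
])

```text
time: 9.75
tool_pos: [0.4621, -0.1474, 0.1063]
tcp_rot: [[0.227, 0.974, 0.001], [0.974, -0.227, -0.001], [-0.001, 0.002, -1.0]]
wrist_force: [-1.8, 0.5, 12.4]
gripper_width: 0.008
```

Emit:
arm_command([
  [0,0,0,0,0,0.002,1],
  [0,0,0,0,0,0,1],
  [0,0,0,0,0,0,1],
  [0,0,0,0,0,0,1],
])

```text
time: 10.15
tool_pos: [0.4621, -0.1474, 0.106]
tcp_rot: [[0.227, 0.974, 0.001], [0.974, -0.227, -0.002], [-0.001, 0.002, -1.0]]
wrist_force: [-8.3, 1.4, 24.5]
gripper_width: 0.003
```

```bash
python3 look.py 7
python3 - <<'E'
import cv2,numpy as np
im=np.load('pics/scene7.npz')['im'];cv2.imwrite('pics/s7z.png',cv2.resize(im[180:240,175:245,::-1],None,fx=10,fy=10,interpolation=cv2.INTER_CUBIC))
E
```

```text
t 10.15 box mm -64.4 -110.9 106.0 F [-8.3  1.4 24.5] w 0.0027764149883993915 j [ 0.65  0.09 -0.42  1.98  0.04  1.08 -0.01]
[[0.227, 0.974, 0.001], [0.974, -0.227, -0.002], [-0.001, 0.002, -1.0]]
scene L 267 [182. 100. 144.] [ 33.  78. 128.] [315. 122. 166.]
scene R 364 [ 81.  -4. 145.] [-562.  -22.  128.] [291.  21. 177.]
top L 194 [148. 100. 147.] [ 29.  78. 128.] [318. 122. 168.]
top R 253 [-56.  -5. 150.] [-563.  -22.  129.] [288.  21. 178.]
```

View pics/s7z.png

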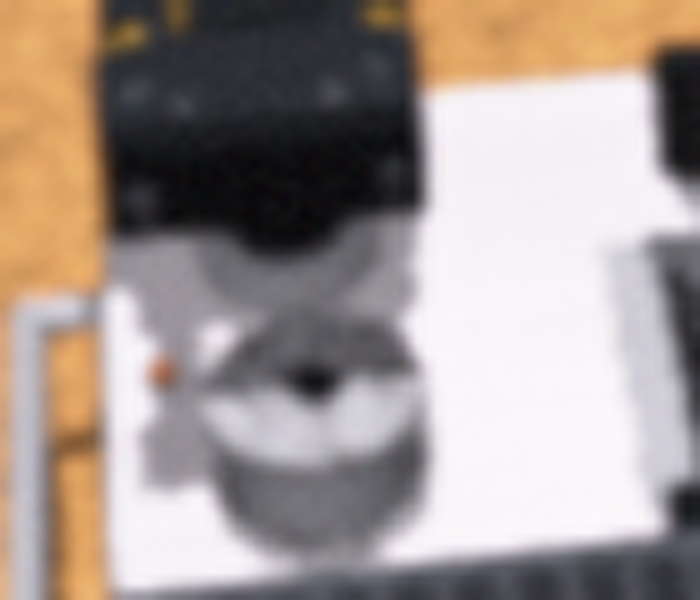

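Force rose to 24 N at z 0.106 with only about 2 mm of travel. The shut tips, 30 x 19 mm, are probably bearing on the steel collar. I lift off, part the jaws and press with one fingertip, about 15 x 19 mm, which fits inside the 32 mm button.

Emit:
arm_command([
  [0,0,0,0,0,-0.02,1],
  [0,0,0,0,0,-0.03,1],
  [0,0,0,0,-0.014,0,0.54],
  [0,0,0,0,-0.014,0,0.54],
  [0,0,0,0,0,0,0.54],
  [0,0,0,0,0,0,0.54],
  [0,0,0,0,0,0,0.54],
  [0,0,0,0,0,0,0.54],
])

```text
time: 11.05
tool_pos: [0.4344, -0.1407, 0.1523]
tcp_rot: [[0.227, 0.974, -0.0], [0.974, -0.227, 0.0], [0.0, -0.0, -1.0]]
wrist_force: [0.2, -0.3, -0.3]
gripper_width: 0.429
```

```bash
python3 look.py 8
python3 - <<'E'
from h import *
im=np.load('pics/scene8.npz')['im'];cv2.imwrite('pics/s8z.png',cv2.resize(im[150:240,165:255,::-1],None,fx=6.5,fy=6.5,interpolation=cv2.INTER_CUBIC))
z=np.load('pics/scene0.npz');im,d=z['im'],z['d'];cv2.imwrite('pics/b0.png',cv2.resize(im[185:240,180:235,::-1],None,fx=10,fy=10,interpolation=cv2.INTER_CUBIC))
q=onz('top',205+560/5,110+297/4.6,.124)[:2]-O;print('reel',q@X,q@Y)
z=np.load('pics/top0.npz');P=cloud('top',z['d']);q=P[...,:2]-O
r=np.hypot(q@X+.065,q@Y+.11)
for a in range(0,32,3):
    m=(r>=a/1e3)&(r<(a+3)/1e3);print(a,m.sum(),np.round(np.sort(P[...,2][m])*1e3)[[0,m.sum()//2,-1]])
E
```

```text
t 11.05 box mm -92.9 -110.6 152.3 F [ 0.2 -0.3 -0.3] w 0.42904675647426754 j [ 0.67 -0.03 -0.41  1.99 -0.01  1.18  0.04]
[[0.227, 0.974, -0.0], [0.974, -0.227, 0.0], [0.0, -0.0, -1.0]]
scene L 266 [179. 100. 144.] [ 32.  78. 128.] [314. 122. 166.]
scene R 369 [ 73.  -4. 145.] [-560.  -22.  128.] [291.  21. 177.]
top L 196 [151. 100. 147.] [ 28.  78. 129.] [318. 122. 169.]
top R 257 [-61.  -5. 150.] [-560.  -22.  129.] [289.  21. 178.]
reel 0.019519008776166247 -0.10540414084523878
0 4 [110. 112. 113.]
3 10 [109. 112. 114.]
6 21 [108. 112. 118.]
9 25 [107. 112. 116.]
12 35 [107. 111. 116.]
15 34 [ 97. 103. 113.]
18 49 [ 98. 102. 106.]
21 59 [ 88. 101. 105.]
24 53 [86. 90. 95.]
27 62 [86. 90. 94.]
30 74 [86. 90. 95.]
```

View pics/s8z.png

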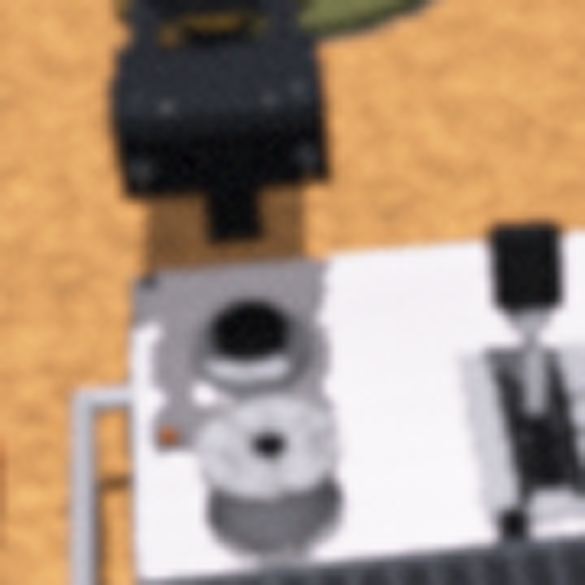

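View pics/b0.png

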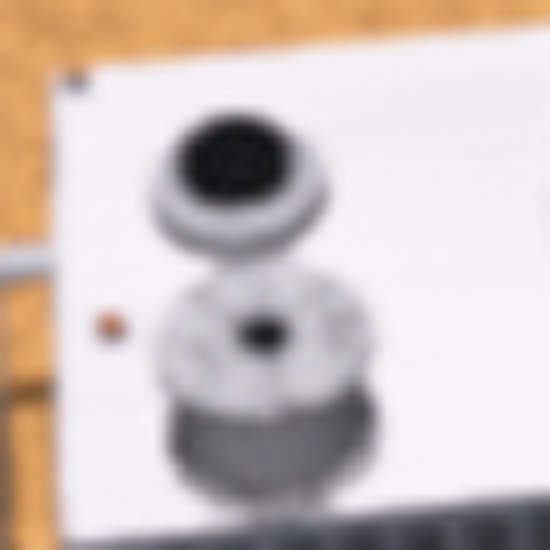

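The original depth shows the button top at about 112 mm and the collar at about 102 mm. A hard stop at 106 mm is therefore 6 mm of travel, so the first press was probably full. A one-finger press settles it independently.

Emit:
arm_command([
  [0,0,0,0,0,0.02,0.54],
  [0,0,0,0,0,0.014,0.54],
  [0,0,0,0,0,0.004,0.54],
  [0,0,0,0,0,0,0.54],
  [0,0,0,0,0,0,0.54],
])

```text
time: 11.65
tool_pos: [0.4346, -0.1408, 0.1151]
tcp_rot: [[0.227, 0.974, 0.001], [0.974, -0.227, -0.0], [-0.0, 0.001, -1.0]]
wrist_force: [0.0, -0.2, 0.5]
gripper_width: 0.456
```

Emit:
arm_command([
  [0,0,0,0,0,0.003,0.54],
  [0,0,0,0,0,0,0.54],
  [0,0,0,0,0,0,0.54],
])

```text
time: 11.95
tool_pos: [0.4348, -0.141, 0.1122]
tcp_rot: [[0.227, 0.974, 0.002], [0.974, -0.227, -0.001], [-0.0, 0.002, -1.0]]
wrist_force: [1.0, -0.5, 0.7]
gripper_width: 0.457
```

Emit:
arm_command([
  [0,0,0,0,0,0.003,0.54],
  [0,0,0,0,0,0,0.54],
  [0,0,0,0,0,0,0.54],
])

```text
time: 12.25
tool_pos: [0.4348, -0.1409, 0.109]
tcp_rot: [[0.227, 0.974, 0.001], [0.974, -0.227, -0.001], [-0.0, 0.002, -1.0]]
wrist_force: [0.7, -1.0, 3.1]
gripper_width: 0.461
```

Emit:
arm_command([
  [0,0,0,0,0,0.004,0.54],
  [0,0,0,0,0,0,0.54],
  [0,0,0,0,0,0,0.54],
])

```text
time: 12.55
tool_pos: [0.4349, -0.141, 0.1062]
tcp_rot: [[0.227, 0.974, 0.001], [0.974, -0.227, -0.001], [-0.001, 0.002, -1.0]]
wrist_force: [-2.2, -0.0, 14.2]
gripper_width: 0.461
```

The behaviour repeats with one finger. Contact comes at about 112 mm, the force grows spring-like to 3 N at 109 mm, and there is a hard stop at 106 mm. The button is fully down. I release it and retreat.

Emit:
arm_command([
  [0,0,0,0,0,-0.01,0.54],
  [0,0,0,0,0,-0.03,0.54],
  [0,0,0,0,0,-0.04,0.54],
  [0,0,0,0,0,-0.04,0.54],
  [0,0,0,0,-0.02,-0.02,0.54],
  [0,0,0,-0.04,0,0,0.54],
  [0,0,0,-0.04,0,0,0.54],
  [0,0,0,-0.04,0,0,0.54],
  [0,0,0,-0.04,0,0,0.54],
  [0,0,0,-0.04,0,0,0.54],
  [0,0,0,0,0,0,0.54],
  [0,0,0,0,0,0,0.54],
])

```text
time: 13.75
tool_pos: [0.3682, -0.3308, 0.2434]
tcp_rot: [[0.229, 0.973, -0.002], [0.973, -0.229, 0.003], [0.002, -0.003, -1.0]]
wrist_force: [0.6, 1.1, -0.0]
gripper_width: 0.463
```

```bash
python3 look.py 9
python3 - <<'E'
from h import *
for k in(0,9):
    z=np.load(f'pics/top{k}.npz');P=cloud('top',z['d']);q=P[...,:2]-O
    r=np.hypot(q@X+.065,q@Y+.11);print(k,np.median(P[...,2][r<.012]),(r<.012).sum())
E
```

```text
t 13.75 box mm -114.2 -310.9 243.4 F [ 0.6  1.1 -0. ] w 0.4625367301215891 j [ 0.85 -0.01 -0.17  1.79 -0.    1.37  0.45]
[[0.229, 0.973, -0.002], [0.973, -0.229, 0.003], [0.002, -0.003, -1.0]]
scene L 266 [182. 100. 144.] [ 32.  78. 128.] [314. 122. 165.]
scene R 368 [ 68.  -4. 145.] [-549.  -22.  128.] [291.  21. 177.]
top L 199 [150. 100. 147.] [ 28.  78. 128.] [317. 122. 168.]
top R 259 [-59.  -4. 151.] [-553.  -22.  128.] [289.  21. 177.]
0 0.11214651215007657 60
9 0.11177134538941275 61
```

View pics/top9.png

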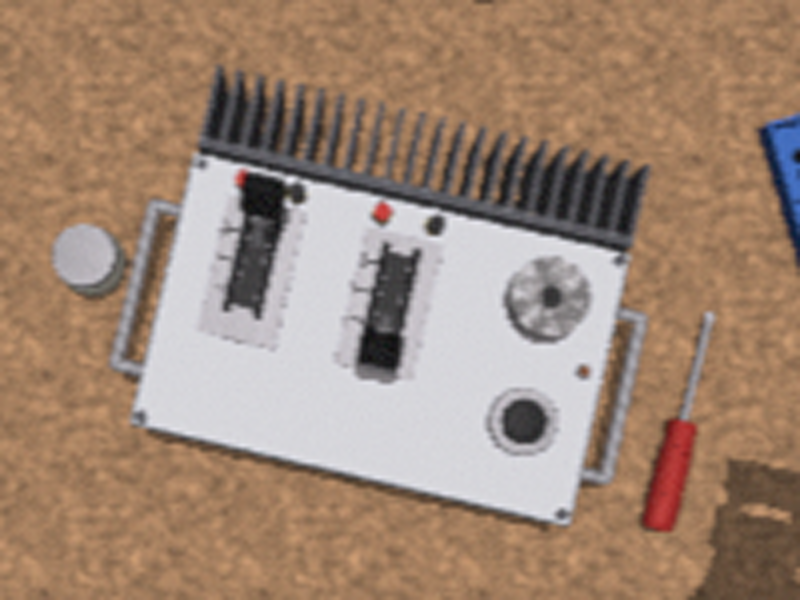

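The left lever is at the far stop (262,195), the right lever is open at (380,352), and the button at (523,420) is up again at its starting height. Nothing in view has moved, and the arm is clear.

```bash
python3 -c "
from plant import ctrl
print(ctrl.sign_off())"
```

```text
the job is handed in; nothing more can be done
None
```

I pushed the left lever with the shut fingertips past the first detent, and it snapped on to the second stop. I then pressed the load-on button fully down and let it come up again. I handed the job in at about 14 s; no verdict was reported.

**Last checks**
- **Left lever:** the knob is where the second stop predicts, within about 2 pixels of the raw scene image and nowhere near the first-detent position. It stayed there after I released it.
- **Right lever:** still open.
- **Button:** up again, with its top at 111.8 mm against 112.1 mm before pressing. I could only infer the travel from depth, force and height.
- **Things lying about:** nothing in the last top view had moved, and the arm was clear. That view does not show the multimeter, spray can or tape roll. The arm stayed well away from them.

**What disagreed**
- **Button height:** the given height is 108 mm, but I measured about 112 mm by depth and by touch. The hard stop is at 106 mm, which makes the full 6 mm of travel.
- **Two presses:** at the first press I thought the fingers might be resting on the collar, so I lifted off and pressed again with one fingertip. It stopped at the same 106 mm, so the first press was most likely full as well.

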